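# Right the fallen oil flask, find which way its cap undoes, and hold the cap lifted off

## Robot

A 6-joint arm with a two-finger parallel gripper is mounted at the origin on a cart in front of the work surface, level with it; the furniture and walls round the work are solid. World frame = base frame: x ahead of the robot, y to its left, z up, the work surface at z = 0. Lengths are in m, angles in rad, forces in N, time in s.
With the tool pointing down it reaches from about 0.3 to 0.875 m from the base axis. Payload 6.4 kg.
Tool frame: the origin (TCP) lies midway between the tips of the shut fingers; the grasp point (between the pads) lies 19 mm behind it (ctrl.tcp_to_grasp is the distance from the TCP to the grasp point, in m); z points along the fingers, y is the direction in which the jaws open and shut (so a half turn about z gives the same grasp; the last joint's range is limited). The gripper opens to 85 mm and grips with 20 to 120 N. Pads are 22 mm wide; open, the fingers measure 114 mm over their backs; the gripper's body (76 mm by 85 mm) begins 54 mm behind the grasp point. The pads swing forward as they close: fully open they stand 13 mm farther back than shut.
Start: joints at [-1.396, 0.181, 1.607, -0, 1.354, -0.206], TCP at [0.214, -0.534, 0.231] pointing down, gripper open.
Joint ranges: [-2.99, 2.99], [-0.89, 2.07], [0.3, 2.58], [-1.14, 4.28], [0, 2.63], [-3.12, 3.12]. Speed limits (rad/s): [2.57, 2.57, 3.01, 3.14, 3.14, 3.14].

## Interface

Orientations are given as a unit quaternion [w, x, y, z].
In Python, from bench import monitor, imaging, order, spotter, ctrl gives the robot as it stands.
- The arm moves only by the shell command python3 -m pendant 'ROWS'. ROWS is JSON, a list that holds one entry, the list of rows, each a list of 5 numbers: the shift along the world's x, y, z in mm, then the turn about the world's z in degrees, then the finger opening in mm, from 0 to 85.4. A call has 1 to 8 rows; each row shifts and turns the commanded pose from where the row before left it; what a row does not reach is not made up. A row lasts 1/8 s, in which the tool goes at most 62.5 mm and 10.7 degrees, less where a joint would pass 70% of its speed; a pose out of reach is approached as far as the arm can. A call with a gripper value outside its range is refused whole. The fingers move at their own pace and stop on an object; the grip force is fixed at half the most. Time passes only in rows, so rows that do not move let the fingers close. It gives the time, the measured TCP pose, the force and the opening at its end, in the units of the state.
- monitor.get_obs(): the state, without advancing time (a new reading comes with each control period).
- imaging.camera(name): name is "side" or "top" or "wrist"; returns a dict with "img" (420x560x3 uint8, red, green, blue), "vfov" (degrees; the focal length in pixels is half the picture's height over the tangent of half this angle, whatever the lens; pixels are square), "cx", "cy" (the principal point, pixels), "origin" and "orientation" of the camera in the world. Camera axes: x right, y down, z forward; pixel columns grow to the right and rows downward; lengths in m; the calibration is good to about 2 mm. A picture is of the moment at which its call begins. There is no depth.
- order.hand_in(): hands the job in, once; it reports no verdict.
Trained networks look in the newest picture that a camera, given by its name, has taken for a name from the list of things; names that differ only in an ending like _2 or _b are one class to them, and where a whole thing is asked for, a point or a joint stands for the part that bears it (a point fixed in the world has none). Each returns a list of dicts, best first, with "confidence" (0 to 1); they miss things now and then, are a little off and sometimes report something else, mostly with a low value. They report only what shows in the picture. A call takes as long as a camera call. They do not tell look-alikes from the thing itself.
- spotter.recognise(camera, thing): "at" ([x, y, z] in m, in the coordinates of the camera as it stood for that picture, good to about 4 mm: the middle of the surface that is visible of it).
- spotter.tip_of(camera, thing): "at" ([x, y, z] in m, in the coordinates of the camera as it stood for that picture, good to about 4 mm: a listed point, or the origin of a listed thing).
The state is a dict: "time_s": time; "q": joint angles; "dq": joint speeds; "joint_efforts": joint torques, N m; "eef_pos": TCP position; "eef_rot": TCP orientation; "wrist_force": force on the tool from outside, world axes, zero at the start; "torque": the same for the moment, N m; "opening": opening from 0.0 (shut) to 1.0 (fully open).
Only numpy, scipy, OpenCV 4.12 (cv2) and the standard library are available. Lean on these libraries where they do the work, as an engineer would, in place of code of your own. Each camera call takes 0.05 s, during which the arm holds its last target. There are 200 camera calls.

## Task

The small square steel oil flask has fallen over: stand it upright on the table with its cap still on. Then take its black twist cap off - nobody remembers whether it undoes clockwise or anticlockwise, so try both ways - and finish still holding the cap in the gripper, lifted at least 6 cm straight up off the neck, with the flask left standing on the table, untouched, ready for refilling. Leave the things around it where they are.

Things in the scene. Friction and masses are not known exactly. Their poses are not given: they have to be found in the camera images.
- flask: Square steel oil flask, origin at the centre of its base, z axis from base to mouth, x and y square to its flat sides. Body 56 x 56 mm, 80 mm high, then a round shoulder (51 mm wide, to 88 mm) and neck (28 mm wide, to 114 mm). 0.55 to 0.8 kg, foot-heavy: tilted less than about 35 deg it stands up by itself. It starts lying on a flat side, cap roughly to the robot's left (+y)
- flask_center (a point): Middle of the flask's body, on its long axis, 42 mm above the base; axes as flask
- flask_mouth (a point): Centre of the flask's open mouth, on its axis, 114 mm above the base; axes as flask
- cap: Loose black ribbed twist cap, 40 g, over the neck; origin at its lower rim, z to its closed top. Two lugs inside catch under the neck. Turned the right way by 55 deg or more from its starting angle on the flask (about 90 deg, or up to its end stop at 57 to 110 deg), it lifts straight off without force. Which way, clockwise or anticlockwise, changes from start to start (now and then both work)
- cap_center (a point): Centre of the cap (round, 48 mm wide, 31 mm high). Seated it is 106.5 mm above the flask's base; the cap turns with little friction, has 1.5 mm play and does not rise as it turns. The wrong way it meets a stop after 5 to 52 deg; turning on past a stop drags the standing flask round with it; a cap not yet undone lifts the whole flask along when raised
- salt_shaker_center (a point): Bystander: salt shaker, 44 mm wide, 90 mm high, standing; the point is half-way up
- tape_roll_center (a point): Bystander: brown tape roll, 92 mm wide, 48 mm high, lying flat; the point is half-way up
- dip_cup_center (a point): Bystander: small white dip cup, 67 mm wide, 33 mm high; the point is half-way up
Not all that is in view belongs to the job. What is shaped like the flask but blue or green is not meant.

How it is judged:
On the way:
1. the flask stands upright on the table with its cap on (angle between flask_center's own z axis and vertical below 0.12 rad and height (world z) of flask_center between 0.036 and 0.05 m and distance between cap_center and flask_mouth below 0.02 m), for 0.3 s.
At the end, for the whole second after the job is handed in: The flask stands on the table, upright within 7 deg, at rest and touched by nothing else; the cap's centre is held by the fingers at least 40 mm above the flask's mouth and within 80 mm of it sideways, upright within 28 deg, off the neck and still (angle between flask_center's own z axis and vertical below 0.12 rad and height (world z) of flask_center between 0.036 and 0.05 m and z of cap_center in the frame of flask_mouth above 0.04 m and linear speed of flask below 0.02 m/s and linear speed of cap below 0.03 m/s and height (world z) of cap_center above 0.15 m and angle between cap_center's own z axis and vertical below 0.5 rad and horizontal distance between cap_center and flask_mouth below 0.08 m and contact force between cap and the fingers above 1 N and contact force between cap and flask below 0.05 N and contact force between flask and the arm below 0.1 N and contact force between flask and the fingers below 0.1 N); the arm keeps its last pose, push and grip.
It fails at once if the salt shaker is pushed more than 3 cm away or knocked over (distance of salt_shaker_center from where it was at the start of the episode above 0.03 m or angle between salt_shaker_center's own z axis and vertical above 0.5 rad).
It fails at once if the tape roll is pushed more than 3 cm away or knocked over (distance of tape_roll_center from where it was at the start of the episode above 0.03 m or angle between tape_roll_center's own z axis and vertical above 0.5 rad).
It fails at once if the dip cup is pushed more than 3 cm away or knocked over (distance of dip_cup_center from where it was at the start of the episode above 0.03 m or angle between dip_cup_center's own z axis and vertical above 0.5 rad).
It also fails if it takes over 64 s, if anything falls off the work surface, if the arm or the gripper's body presses on something with over 40 N, if the wrist force passes 120 N, or if a joint passes its speed limit or range.

## Working session

There is one attempt and no reset: what is moved stays moved. The work goes in short steps, Python scripts to look and compute and a shell command to move; the robot and the scene stay as the last step left them, time stands still between calls to the robot, and variables do not carry over. Pictures are saved under pics/ and viewed, about 8 in all and at most 12, crops included, and the job is handed in when it is done.

```bash
ls; mkdir -p pics; cat > h.py <<'E'
import numpy as np, cv2
from scipy.spatial.transform import Rotation as R
from bench import monitor, imaging, order, spotter, ctrl
def rot(q): return R.from_quat([q[1],q[2],q[3],q[0]]).as_matrix()
def cam(n): 
    c=imaging.camera(n); c['R']=rot(c['orientation']); c['o']=np.array(c['origin']); 
    c['f']=c['img'].shape[0]/2/np.tan(np.radians(c['vfov'])/2); return c
def w(c,p): return c['o']+c['R']@np.array(p)
def px(c,P): 
    p=c['R'].T@(np.array(P)-c['o']); return np.array([c['cx'],c['cy']])+c['f']*p[:2]/p[2]
def onz(c,uv,z):
    d=c['R']@np.array([(uv[0]-c['cx'])/c['f'],(uv[1]-c['cy'])/c['f'],1]); return c['o']+d*(z-c['o'][2])/d[2]
def save(n,img): cv2.imwrite('pics/'+n+'.png',img[:,:,::-1])
def find(c,n,things,k=3):
    for t in things:
        f=spotter.tip_of if True else None
        for d in f(n,t)[:k]:
            P=w(c,d['at']); print(n,t,round(d['confidence'],2),P.round(3),px(c,P).round())
E
python3 - <<'E'
from h import *
o=monitor.get_obs(); print(o['time_s'],o['eef_pos'],o['eef_rot'],o['opening'],o['wrist_force'])
ims=[]
for n in ['top','side']:
    c=cam(n); print(n,c['o'].round(3),c['R'][:,2].round(2)); ims.append(c['img'])
    find(c,n,['flask_center','flask_mouth','cap_center','salt_shaker_center','tape_roll_center','dip_cup_center'])
im=np.vstack(ims); save('a',cv2.resize(im,None,fx=.71,fy=.71,interpolation=cv2.INTER_AREA))
print(ctrl.tcp_to_grasp)
E
```

```text
pics
0.0 [ 0.21363384 -0.53325598  0.2303928 ] [-8.50744267e-04  9.81928721e-01  1.89249207e-01  2.61755669e-05] 0.9968583823559843 [ 1.04118029 -0.40176322  0.60745378]
top [0.508 0.018 1.122] [ 0.07 -0.01 -1.  ]
top flask_center 0.86 [0.559 0.175 0.024] [219. 209.]
top flask_center 0.8 [0.588 0.016 0.026] [276. 197.]
top flask_center 0.75 [ 0.63  -0.2    0.027] [355. 179.]
top flask_mouth 0.92 [ 0.677 -0.092  0.029] [315. 163.]
top flask_mouth 0.76 [ 0.503 -0.014  0.025] [289. 228.]
top flask_mouth 0.75 [ 0.569 -0.245  0.027] [373. 201.]
top cap_center 0.63 [0.592 0.076 0.024] [255. 196.]
top salt_shaker_center 0.51 [0.463 0.363 0.041] [148. 247.]
top tape_roll_center 0.75 [ 0.435 -0.335  0.025] [408. 250.]
top dip_cup_center 0.86 [0.671 0.287 0.016] [178. 170.]
side [0.613 1.164 0.874] [-0.01 -0.82 -0.57]
side flask_center 0.94 [0.587 0.015 0.03 ] [284. 221.]
side flask_center 0.88 [0.557 0.178 0.029] [297. 257.]
side flask_center 0.87 [ 0.431 -0.001  0.032] [336. 217.]
side flask_mouth 0.94 [0.593 0.088 0.028] [283. 237.]
side flask_mouth 0.83 [0.563 0.251 0.029] [296. 276.]
side flask_mouth 0.7 [ 0.676 -0.094  0.03 ] [255. 201.]
side cap_center 0.59 [0.589 0.078 0.028] [284. 235.]
side salt_shaker_center 0.62 [0.47  0.359 0.046] [337. 301.]
side tape_roll_center 0.95 [ 0.438 -0.332  0.027] [324. 164.]
side tape_roll_center 0.18 [0.468 0.362 0.045] [338. 302.]
side dip_cup_center 0.87 [0.669 0.292 0.018] [254. 291.]
side dip_cup_center 0.64 [0.591 0.06  0.029] [283. 231.]
0.0187
```

View pics/a.png

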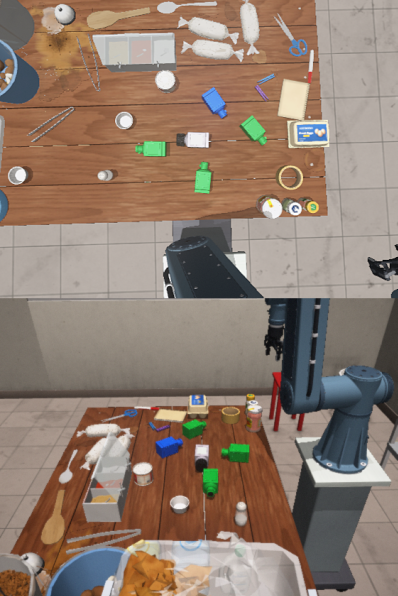

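```bash
python3 - <<'E'
from h import *
c=cam('top'); find(c,'top',['cap_center','flask_center','cap'],4)
m=c['img'].copy()
b=np.array([.5855,-.026,.028]); a=np.deg2rad(85.5); d=np.array([np.cos(a),np.sin(a),0]); s=np.array([d[1],-d[0],0])
u0,v0=225,150; k=7
cr=cv2.resize(m[v0:v0+85,u0:u0+100],None,fx=k,fy=k,interpolation=cv2.INTER_CUBIC)
def line(P,col):
    q=[((px(c,p)-[u0-.5,v0-.5])*k).astype(int).tolist() for p in P]; cv2.polylines(cr,[np.array(q)],True,col,1)
z=np.array([0,0,.028])
line([b+s*.028+z,b-s*.028+z,b+d*.08-s*.028+z,b+d*.08+s*.028+z],(255,0,0))
line([b+d*.091+s*.024,b+d*.091-s*.024,b+d*.122-s*.024,b+d*.122+s*.024],(255,255,0))
save('b',cr)
E
```

```text
top cap_center 0.66 [0.592 0.074 0.028] [255. 196.]
top cap_center 0.27 [ 0.583 -0.025  0.028] [292. 199.]
top flask_center 0.91 [0.559 0.175 0.026] [219. 209.]
top flask_center 0.82 [ 0.628 -0.2    0.026] [355. 180.]
top flask_center 0.71 [0.438 0.001 0.025] [284. 252.]
top flask_center 0.71 [ 0.737 -0.053  0.029] [300. 142.]
top cap 0.46 [0.588 0.06  0.029] [260. 197.]
```

View pics/b.png

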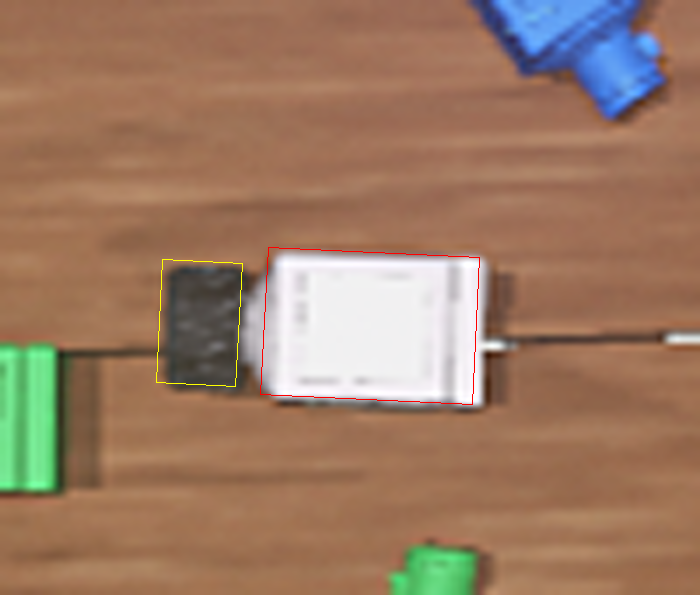

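```bash
python3 -m pendant '[[[30,50,0,10,85],[30,50,0,10,85],[30,50,0,10,85],[30,50,0,10,85],[30,50,0,10,85],[30,50,0,10,85],[30,50,0,5,85],[30,50,0,0,85]]]'
```

```text
time_s: 1.9
eef_pos: [0.4546, -0.1322, 0.2317]
eef_rot: [0.001, 0.726, 0.688, 0.0]
wrist_force: [0.6, -0.3, -0.5]
opening: 0.993
```

```bash
python3 -m pendant '[[[35,53,-10,-1,85],[35,53,-20,0,85],[35,53,-25,0,85],[34,51,-25,0,85],[0,0,-15,0,85],[0,0,0,0,85]]]'; python3 - <<'E'
from h import *
c=cam('wrist'); save('c',c['img']); print(c['o'],monitor.get_obs()['eef_pos'])
print(px(c,[.593,.078,.052]),px(c,[.5835,-.029,.056]))
find(c,'wrist',['cap_center','flask_center','flask_mouth'],2)
E
```

```text
time_s: 2.65
eef_pos: [0.5833, 0.0642, 0.1396]
eef_rot: [-0.001, 0.732, 0.681, -0.001]
wrist_force: [-0.6, 0.3, -0.1]
opening: 1.0
[0.58972565 0.14498014 0.28240159] [0.58404458 0.06351705 0.14090674]
[296.05764646 184.1296843 ] [291.95965518 330.47420466]
wrist cap_center 0.95 [0.592 0.079 0.026] [294. 173.]
wrist flask_center 0.84 [ 0.737 -0.056  0.026] [485. 324.]
wrist flask_center 0.72 [0.587 0.015 0.031] [292. 258.]
wrist flask_mouth 0.87 [ 0.505 -0.01   0.027] [189. 292.]
wrist flask_mouth 0.62 [ 0.675 -0.089  0.028] [407. 363.]
```

View pics/c.png

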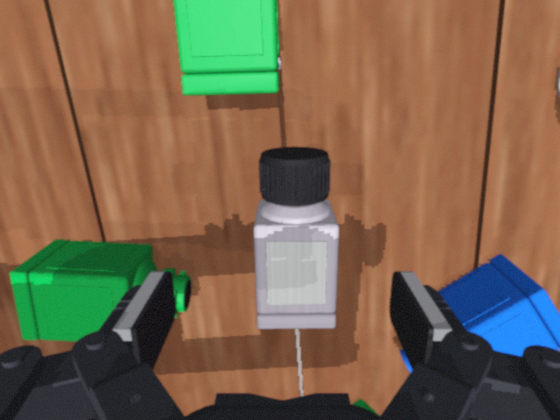

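```bash
python3 -m pendant '[[[8.5,15.5,-25,0,85],[0,0,-40,0,85],[0,0,-40,0,85],[0,0,-20,0,85],[0,0,0,0,85]]]'
```

```text
time_s: 3.48
eef_pos: [0.5926, 0.0791, 0.0157]
eef_rot: [-0.001, 0.733, 0.68, -0.001]
wrist_force: [0.4, 0.4, -0.4]
opening: 0.998
```

```bash
python3 -m pendant '[[[0,0,-9,0,85],[0,0,0,0,40],[0,0,0,0,40],[0,0,0,0,40],[0,0,0,0,40],[0,0,0,0,40]]]'
```

```text
time_s: 4.22
eef_pos: [0.5938, 0.0797, 0.0082]
eef_rot: [0.0, 0.732, 0.681, 0.0]
wrist_force: [-1.4, 1.1, 6.5]
opening: 0.545
```

```bash
python3 -m pendant '[[[-0.3,-4,13.5,0,40],[-0.5,-7,13,0,40],[-0.6,-8,12,0,40],[-0.6,-9.3,11,0,40],[0,0,0,0,40]]]'; python3 - <<'E'
from h import *
c=cam('side'); save('d',cv2.resize(c['img'][170:290,210:370],None,fx=4,fy=4))
E
```

```text
time_s: 4.85
eef_pos: [0.5915, 0.05, 0.0575]
eef_rot: [0.0, 0.733, 0.68, 0.0]
wrist_force: [0.2, 1.5, -4.1]
opening: 0.543
```

View pics/d.png

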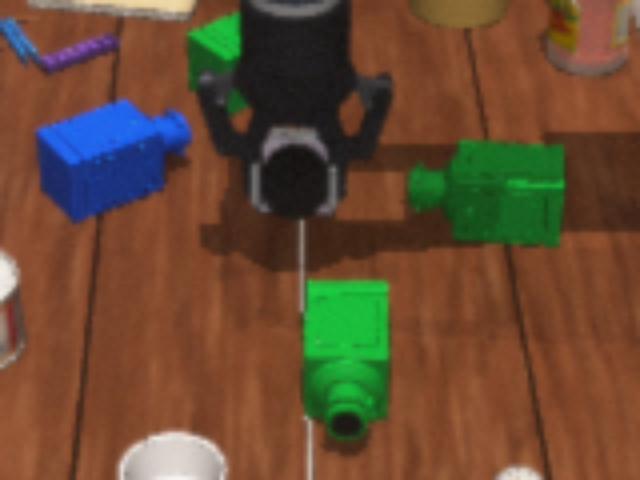

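```bash
python3 -m pendant '[[[-0.8,-11,9.3,0,40],[-0.8,-11.8,8.4,0,40],[-0.9,-13,6.3,0,40],[-0.9,-13.4,4.8,0,40],[-1,-14.2,2.7,0,40],[0,0,0,0,40]]]'; python3 - <<'E'
from h import *
c=cam('side'); save('e',cv2.resize(c['img'][150:270,210:370],None,fx=4,fy=4))
E
```

```text
time_s: 5.65
eef_pos: [0.587, -0.0137, 0.0885]
eef_rot: [0.0, 0.733, 0.68, -0.0]
wrist_force: [0.2, 0.3, -7.9]
opening: 0.547
```

View pics/e.png

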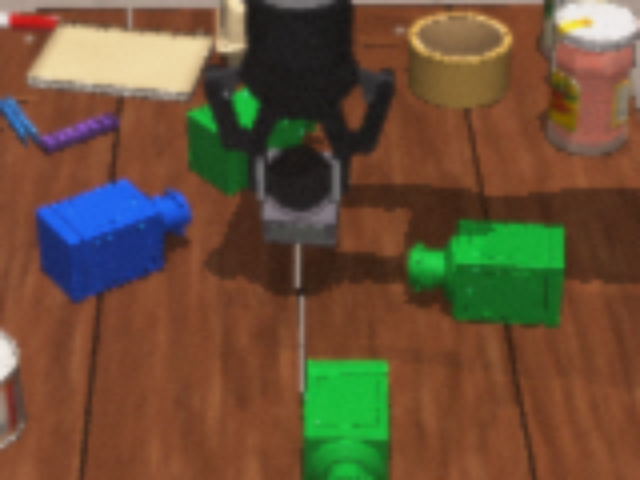

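```bash
python3 - <<'E'
from h import *
for n in ['side','top']:
    c=cam(n); find(c,n,['flask_mouth','flask_center','cap_center','flask'],6)
o=monitor.get_obs();print(o['torque'],o['wrist_force'])
E
```

```text
side flask_mouth 0.86 [ 0.504 -0.008  0.03 ] [312. 216.]
side flask_mouth 0.74 [ 0.568 -0.243  0.031] [288. 176.]
side flask_mouth 0.66 [ 0.678 -0.093  0.028] [255. 202.]
side flask_mouth 0.61 [0.562 0.248 0.034] [296. 274.]
side flask_mouth 0.48 [ 0.588 -0.006  0.112] [284. 194.]
side flask_center 0.83 [ 0.743 -0.057  0.03 ] [233. 208.]
side flask_center 0.79 [0.562 0.18  0.028] [295. 258.]
side flask_center 0.65 [ 0.577 -0.056  0.06 ] [287. 199.]
side flask_center 0.55 [ 0.625 -0.195  0.03 ] [271. 184.]
side cap_center 0.58 [ 0.586 -0.013  0.105] [284. 195.]
side flask 0.94 [ 0.391 -0.     0.026] [350. 218.]
side flask 0.75 [ 0.77  -0.03   0.027] [224. 214.]
side flask 0.57 [ 0.657 -0.175  0.033] [262. 187.]
side flask 0.56 [0.557 0.132 0.03 ] [296. 246.]
side flask 0.53 [ 0.584 -0.087  0.027] [285. 203.]
top flask_mouth 0.7 [ 0.674 -0.095  0.024] [316. 165.]
top flask_mouth 0.69 [0.559 0.249 0.028] [191. 210.]
top flask_mouth 0.67 [ 0.571 -0.243  0.025] [372. 201.]
top flask_mouth 0.49 [ 0.501 -0.01   0.026] [287. 229.]
top flask_center 0.92 [ 0.735 -0.054  0.03 ] [301. 143.]
top flask_center 0.82 [ 0.629 -0.198  0.025] [354. 180.]
top flask_center 0.79 [0.557 0.176 0.027] [218. 210.]
top flask_center 0.51 [ 0.437 -0.001  0.024] [284. 253.]
top flask 0.69 [ 0.66  -0.178  0.027] [347. 169.]
top flask 0.67 [ 0.77  -0.033  0.026] [292. 131.]
top flask 0.67 [0.559 0.133 0.024] [234. 209.]
top flask 0.39 [ 0.435 -0.335  0.025] [408. 250.]
top flask 0.23 [0.469 0.362 0.041] [148. 245.]
[ 0.43213122 -0.04759856  0.00757894] [-0.04169393  0.3183997  -7.65068998]
```

```bash
python3 -m pendant '[[[0,0,62,0,40],[0,0,0,0,40],[0,0,62,0,40],[0,0,0,0,40],[0,0,-50,0,40],[0,0,50,0,40],[0,0,0,0,40],[0,0,0,0,40]]]'; python3 - <<'E'
from h import *
o=monitor.get_obs();print(o['torque'],o['wrist_force'],o['time_s'])
c=cam('side'); find(c,'side',['flask_mouth','flask_center','cap_center'],8)
save('f',cv2.resize(c['img'][60:210,210:370],None,fx=4,fy=4))
E
```

```text
time_s: 7.2
eef_pos: [0.5863, -0.012, 0.2107]
eef_rot: [-0.0, 0.732, 0.681, -0.0]
wrist_force: [0.5, 1.2, -9.1]
opening: 0.546
[ 0.33458096 -0.19138817  0.03394536] [ 0.46872372  1.16796659 -9.07896694] 7.2
side flask_mouth 0.97 [0.563 0.25  0.031] [296. 275.]
side flask_mouth 0.84 [ 0.569 -0.246  0.031] [288. 176.]
side flask_mouth 0.8 [ 0.505 -0.006  0.03 ] [312. 217.]
side flask_mouth 0.67 [ 0.678 -0.094  0.03 ] [255. 201.]
side flask_mouth 0.64 [ 0.584 -0.008  0.23 ] [285. 158.]
side flask_center 0.86 [ 0.579 -0.035  0.164] [287. 174.]
side flask_center 0.73 [ 0.432 -0.002  0.031] [336. 217.]
side flask_center 0.72 [0.556 0.175 0.027] [297. 257.]
side flask_center 0.7 [ 0.623 -0.195  0.031] [272. 184.]
side cap_center 0.65 [ 0.584 -0.012  0.224] [285. 159.]
```

View pics/f.png

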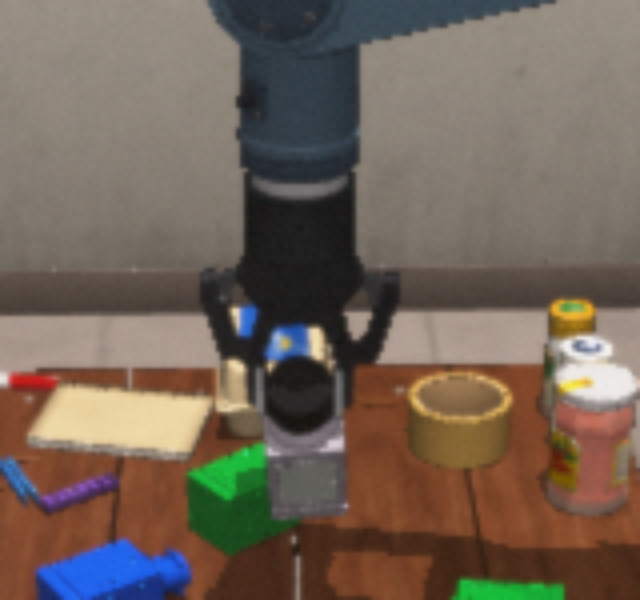

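```bash
python3 -m pendant '[[[0,0,-60,0,40],[0,0,62,0,40],[0,0,0,0,40],[0,0,-60,0,40],[0,0,62,0,40],[0,0,0,0,40],[0,0,0,0,40]]]'; python3 - <<'E'
from h import *
o=monitor.get_obs();print(o['torque'],o['wrist_force'],o['time_s'])
c=cam('side'); find(c,'side',['flask_mouth','flask_center','cap_center'],8)
E
```

```text
time_s: 8.28
eef_pos: [0.5869, -0.0123, 0.2167]
eef_rot: [0.001, 0.732, 0.681, 0.0]
wrist_force: [0.0, 0.6, -8.7]
opening: 0.538
[ 0.03761503  0.00164006 -0.02556257] [ 1.30784146e-03  5.60248253e-01 -8.72773123e+00] 8.275
side flask_mouth 0.93 [ 0.505 -0.005  0.027] [312. 218.]
side flask_mouth 0.73 [ 0.588 -0.017  0.22 ] [284. 160.]
side flask_mouth 0.73 [ 0.676 -0.095  0.028] [255. 201.]
side flask_mouth 0.66 [0.562 0.25  0.031] [296. 275.]
side flask_mouth 0.24 [ 0.584 -0.013  0.234] [285. 156.]
side flask_center 0.75 [ 0.626 -0.197  0.028] [271. 184.]
side flask_center 0.75 [0.56  0.18  0.029] [296. 258.]
side flask_center 0.73 [ 0.584 -0.001  0.158] [285. 182.]
side flask_center 0.66 [ 0.739 -0.054  0.026] [235. 210.]
side flask_center 0.65 [ 0.432 -0.     0.031] [336. 217.]
side cap_center 0.7 [ 0.585 -0.012  0.23 ] [285. 158.]
```

```bash
python3 -m pendant '[[[0,0,-30,0,40],[0,0,-35,0,40],[0,0,-30,0,40],[0,0,-17,0,40],[0,0,-6,0,40],[0,0,0,0,40]]]'
```

```text
time_s: 9.22
eef_pos: [0.5899, -0.0111, 0.103]
eef_rot: [0.002, 0.732, 0.681, 0.003]
wrist_force: [-5.0, 5.9, 14.5]
opening: 0.54
```

```bash
python3 -m pendant '[[[0,0,0,0,62],[0,0,0,0,62],[0,0,0,0,62],[0,0,0,0,62]]]'; python3 - <<'E'
from h import *
for n in ['side','top']:
    c=cam(n); find(c,n,['flask_mouth','flask_center','cap_center'],8)
    if n=='side':save('g',cv2.resize(c['img'][130:250,210:370],None,fx=4,fy=4))
E
```

```text
time_s: 9.72
eef_pos: [0.5868, -0.0123, 0.0982]
eef_rot: [0.0, 0.733, 0.681, -0.0]
wrist_force: [0.4, 0.1, 0.3]
opening: 0.724
side flask_mouth 0.96 [ 0.679 -0.094  0.033] [254. 201.]
side flask_mouth 0.9 [0.562 0.25  0.03 ] [296. 275.]
side flask_mouth 0.88 [ 0.505 -0.004  0.027] [312. 218.]
side flask_mouth 0.69 [ 0.572 -0.244  0.031] [287. 176.]
side flask_mouth 0.67 [0.594 0.005 0.111] [282. 197.]
side flask_center 0.94 [ 0.622 -0.198  0.032] [272. 183.]
side flask_center 0.88 [0.557 0.181 0.03 ] [297. 258.]
side flask_center 0.74 [0.589 0.009 0.046] [284. 216.]
side flask_center 0.63 [ 0.429 -0.     0.031] [337. 217.]
side flask_center 0.6 [ 0.737 -0.057  0.029] [235. 209.]
side cap_center 0.59 [0.616 0.089 0.015] [275. 241.]
side cap_center 0.2 [0.596 0.009 0.001] [281. 228.]
top flask_mouth 0.92 [ 0.675 -0.093  0.028] [315. 164.]
top flask_mouth 0.87 [0.562 0.243 0.027] [193. 209.]
top flask_mouth 0.81 [ 0.573 -0.248  0.025] [373. 200.]
top flask_mouth 0.65 [ 0.504 -0.012  0.029] [288. 228.]
top flask_mouth 0.54 [0.591 0.008 0.113] [280. 193.]
top flask_center 0.97 [ 0.734 -0.053  0.03 ] [300. 143.]
top flask_center 0.83 [ 0.628 -0.202  0.025] [356. 180.]
top flask_center 0.81 [0.556 0.176 0.024] [218. 211.]
top flask_center 0.64 [ 0.439 -0.003  0.026] [285. 252.]
top flask_center 0.55 [0.594 0.008 0.111] [280. 192.]
top flask_center 0.42 [0.593 0.011 0.042] [278. 195.]
top cap_center 0.65 [0.613 0.086 0.012] [251. 189.]
```

View pics/g.png

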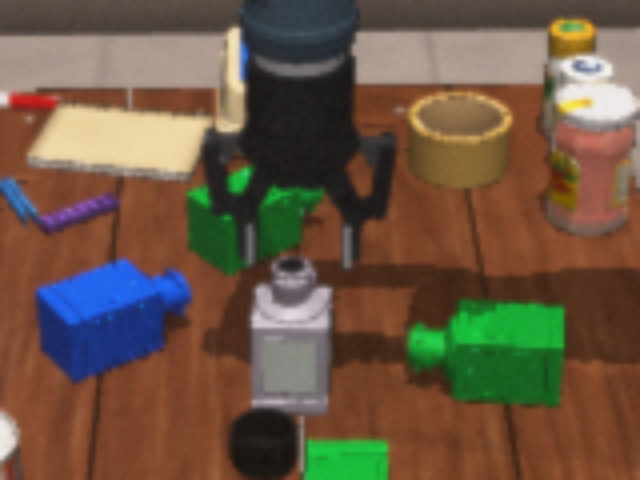

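The flask is standing, at about (290,345) in the crop, but the cap has come off and lies on the table at (263,442). I'll put it back on before continuing, and first check which way up it lies.

```bash
python3 -m pendant '[[[0,0,50,0,85],[0,0,40,0,85],[7,25,0,0,85],[10,35,0,0,85],[0,0,0,0,85]]]'; python3 - <<'E'
from h import *
c=cam('wrist'); find(c,'wrist',['cap_center','cap','flask_mouth','flask_center'],3)
s=cam('side')
a=cv2.resize(c['img'],(560,420)); b=cv2.resize(s['img'][195:265,240:320],(200,175))
a[:175,360:]=b; save('hh',a)
E
```

```text
time_s: 10.75
eef_pos: [0.6041, 0.0499, 0.1884]
eef_rot: [-0.0, 0.731, 0.682, 0.0]
wrist_force: [-1.0, -0.8, -0.2]
opening: 0.993
wrist cap_center 0.57 [0.616 0.088 0.013] [293. 127.]
wrist cap 0.65 [0.615 0.088 0.029] [292. 129.]
wrist flask_mouth 0.93 [0.593 0.007 0.112] [269. 274.]
wrist flask_mouth 0.78 [ 0.503 -0.008  0.027] [173. 247.]
wrist flask_mouth 0.57 [ 0.674 -0.089  0.027] [366. 313.]
wrist flask_center 0.95 [ 0.428 -0.     0.027] [ 87. 245.]
wrist flask_center 0.86 [0.558 0.175 0.028] [207.  15.]
wrist flask_center 0.71 [ 0.736 -0.056  0.029] [436. 280.]
```

View pics/hh.png

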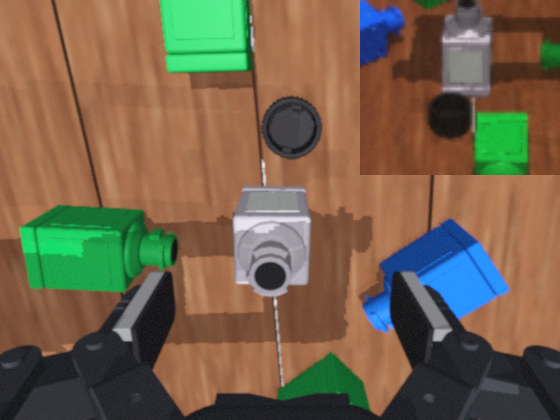

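```bash
python3 -m pendant '[[[0,0,-40,0,85],[0,0,0,0,85]]]'; python3 - <<'E'
from h import *
c=cam('wrist'); find(c,'wrist',['cap_center','cap'],3)
u,v=px(c,[.615,.088,.015]).astype(int); print(u,v)
a=c['img'][max(v-50,0):v+50,u-60:u+60]; a=cv2.resize(a,None,fx=5,fy=5,interpolation=cv2.INTER_CUBIC)
s=cam('side'); find(s,'side',['cap_center','cap'],3)
u,v=px(s,[.615,.088,.015]).astype(int)
b=cv2.resize(s['img'][v-20:v+20,u-16:u+4+12],(256,320),interpolation=cv2.INTER_CUBIC)
h=max(a.shape[0],320); o=np.zeros((h,a.shape[1]+256-60*0,3),np.uint8); o[:a.shape[0],:a.shape[1]]=a; o[:320,a.shape[1]:]=b
o=np.clip(255*(o/255.)**.5,0,255).astype(np.uint8); o=cv2.resize(o,None,fx=.9,fy=.9); print(o.shape); save('i',o)
E
```

```text
time_s: 11.3
eef_pos: [0.6012, 0.0475, 0.1452]
eef_rot: [-0.003, 0.733, 0.68, -0.002]
wrist_force: [0.2, -0.3, 0.4]
opening: 0.99
wrist cap_center 0.64 [0.618 0.089 0.016] [302. 130.]
wrist cap_center 0.45 [0.592 0.008 0.113] [270. 309.]
wrist cap 0.63 [0.614 0.088 0.029] [297. 135.]
298 131
side cap_center 0.84 [0.613 0.087 0.014] [276. 241.]
side cap 0.83 [0.614 0.091 0.036] [276. 236.]
(450, 770, 3)
```

View pics/i.png

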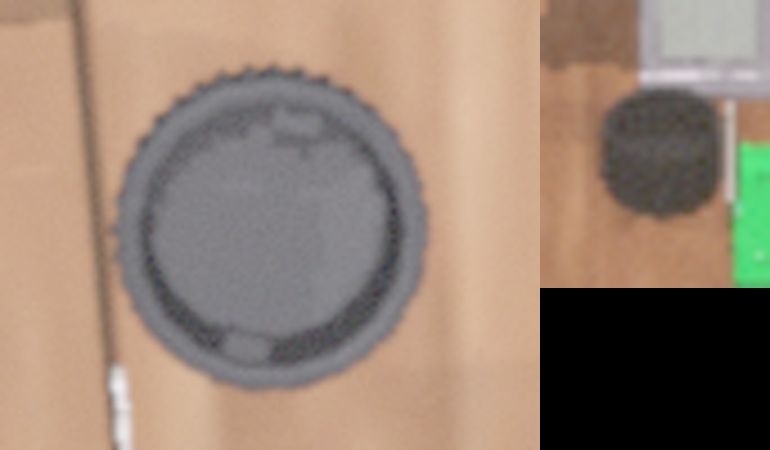

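The cap lies upside down: its two inner lugs show at (298,122) and (247,348) in the crop. I'll grip it across its diameter and press one edge on the corner of the lying green flask, which should turn it onto its side.

```bash
python3 -m pendant '[[[8,25,0,0,85],[6,15.5,-20,0,85],[0,0,-40,0,85],[0,0,-40,0,85],[0,0,-20,0,85],[0,0,0,0,85]]]'; python3 - <<'E'
from h import *
for n in ['wrist','top']:
    c=cam(n); find(c,n,['cap_center','flask','flask_center'],5)
E
```

```text
time_s: 12.35
eef_pos: [0.6171, 0.0884, 0.0274]
eef_rot: [-0.001, 0.732, 0.681, -0.001]
wrist_force: [-0.3, 0.1, 0.1]
opening: 0.997
wrist cap_center 0.79 [0.614 0.09  0.013] [276. 256.]
wrist flask 0.89 [0.562 0.138 0.03 ] [129. 171.]
wrist flask 0.61 [ 0.593  0.006 -0.001] [251. 379.]
wrist flask_center 0.68 [0.559 0.176 0.026] [103.  68.]
top flask 0.88 [ 0.658 -0.176  0.029] [346. 170.]
top flask 0.88 [0.561 0.133 0.026] [234. 208.]
top flask 0.81 [ 0.587  0.006 -0.   ] [280. 198.]
top flask 0.71 [ 0.774 -0.033  0.027] [292. 129.]
top flask 0.6 [0.385 0.001 0.027] [284. 272.]
top flask_center 0.88 [ 0.735 -0.05   0.031] [299. 143.]
top flask_center 0.83 [0.592 0.009 0.042] [279. 195.]
top flask_center 0.83 [0.556 0.176 0.024] [218. 211.]
top flask_center 0.79 [ 0.628 -0.198  0.026] [354. 180.]
top flask_center 0.77 [ 0.439 -0.002  0.028] [285. 252.]
```

```bash
python3 -m pendant '[[[-1,0.5,-19,0,85],[0,0,0,0,40],[0,0,0,0,40],[0,0,0,0,40],[0,0,0,0,40],[0,0,0,0,40],[0,0,30,0,40],[0,0,40,0,40]]]';  python3 -m pendant '[[[-25,13,0,0,40],[-30,13,0,0,40],[0,0,0,0,40]]]'; python3 - <<'E'
from h import *
c=cam('side'); find(c,'side',['cap_center','cap'],3); o=monitor.get_obs(); print(o['eef_pos'],o['torque'],o['wrist_force'])
E
```

```text
time_s: 13.75
eef_pos: [0.6156, 0.0889, 0.0787]
eef_rot: [-0.001, 0.732, 0.681, -0.001]
wrist_force: [1.3, 0.3, -0.3]
opening: 0.538
time_s: 14.12
eef_pos: [0.5596, 0.1159, 0.079]
eef_rot: [-0.001, 0.732, 0.681, -0.001]
wrist_force: [0.7, -0.1, -0.8]
opening: 0.536
side cap_center 0.77 [0.556 0.114 0.085] [296. 226.]
side cap_center 0.44 [ 0.437 -0.335  0.026] [324. 164.]
side cap 0.81 [0.557 0.118 0.101] [296. 222.]
[0.56277756 0.11468029 0.07965756] [ 0.07412311 -0.01398114  0.03264579] [ 0.58579098 -0.74345306 -1.15763333]
```

```bash
python3 -m pendant '[[[0,0,-10,0,40],[0,0,-5,0,40],[0,0,-5,0,40],[0,0,0,0,40]]]'; python3 - <<'E'
from h import *
o=monitor.get_obs(); print(o['torque'],o['wrist_force'])
E
python3 -m pendant '[[[0,0,-4,0,40],[0,0,-4,0,40],[0,0,0,0,40]]]'; python3 - <<'E'
from h import *
o=monitor.get_obs(); print(o['torque'],o['wrist_force'])
c=cam('side'); find(c,'side',['cap_center','cap'],3);
E
```

```text
time_s: 14.78
eef_pos: [0.5622, 0.1131, 0.0611]
eef_rot: [0.001, 0.732, 0.681, -0.001]
wrist_force: [-9.7, -8.0, 21.1]
opening: 0.536
[-0.95440961  1.75406386  0.20384733] [-9.70985492 -7.99617323 21.12665018]
time_s: 15.15
eef_pos: [0.5623, 0.1121, 0.0534]
eef_rot: [0.001, 0.732, 0.681, -0.002]
wrist_force: [-10.4, -12.5, 24.2]
opening: 0.537
[-1.53282087  1.89752069  0.28059408] [-10.38840655 -12.46248323  24.20419529]
side cap_center 0.7 [0.559 0.111 0.062] [295. 232.]
side cap 0.73 [0.562 0.107 0.081] [294. 226.]
side cap 0.6 [0.671 0.29  0.019] [253. 290.]
```

```bash
python3 -m pendant '[[[0,0,-4,0,40],[0,0,-4,0,40],[0,0,0,0,40]]]'; python3 - <<'E'
from h import *
o=monitor.get_obs(); print(o['torque'],o['wrist_force'])
for n in ['side','top','wrist']:
    c=cam(n); find(c,n,['cap_center','cap'],2)
    if n=='side': a=cv2.resize(c['img'][180:280,240:350],None,fx=4,fy=4)
    if n=='wrist': b=cv2.resize(c['img'],None,fx=.7,fy=.7)
    find(c,n,['flask'],4)
o=np.zeros((400,440+392-60,3),np.uint8); o[:,:440]=a; o[:294,440:]=b[:,30:362]; save('j',o)
E
```

```text
time_s: 15.68
eef_pos: [0.5621, 0.1121, 0.0448]
eef_rot: [0.001, 0.732, 0.681, -0.002]
wrist_force: [-9.4, -12.0, 19.3]
opening: 0.536
[-1.45827096  1.54528565  0.18837773] [ -9.40965298 -12.03537915  19.3455417 ]
side cap_center 0.58 [0.56  0.11  0.056] [295. 234.]
side cap 0.61 [0.561 0.103 0.073] [294. 227.]
side flask 0.96 [ 0.655 -0.173  0.029] [262. 188.]
side flask 0.58 [0.558 0.134 0.027] [296. 248.]
side flask 0.57 [0.39  0.001 0.027] [350. 218.]
side flask 0.56 [ 0.773 -0.032  0.028] [223. 214.]
top cap_center 0.61 [0.667 0.288 0.015] [177. 172.]
top flask 0.98 [0.388 0.002 0.025] [284. 271.]
top flask 0.88 [ 0.588  0.009 -0.003] [279. 198.]
top flask 0.81 [ 0.771 -0.03   0.023] [291. 131.]
top flask 0.63 [ 0.659 -0.176  0.029] [346. 169.]
wrist cap_center 0.61 [0.562 0.112 0.055] [281. 288.]
wrist cap 0.97 [0.56  0.102 0.068] [277. 329.]
wrist flask 0.76 [0.593 0.008 0.002] [345. 383.]
wrist flask 0.66 [0.56  0.139 0.03 ] [272. 203.]
```

View pics/j.png

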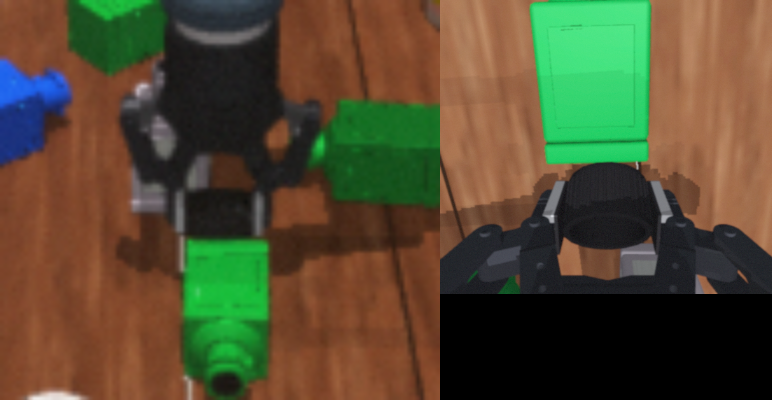

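```bash
python3 -m pendant '[[[0,0,-4,0,40],[0,0,-4,0,40],[0,0,-4,0,40],[0,0,-4,0,40],[0,0,0,0,40]]]'; python3 - <<'E'
from h import *
o=monitor.get_obs(); print(o['torque'],o['wrist_force'])
for n in ['side','wrist']:
    c=cam(n); find(c,n,['cap_center','cap'],1)
    find(c,n,['flask'],4)
E
```

```text
time_s: 16.9
eef_pos: [0.5622, 0.1138, 0.0267]
eef_rot: [0.0, 0.733, 0.681, -0.0]
wrist_force: [1.0, -3.6, -0.6]
opening: 0.534
[-0.57467854 -0.11966332 -0.03648584] [ 1.0177471  -3.56748491 -0.58036405]
side cap_center 0.53 [0.561 0.11  0.043] [295. 238.]
side cap 0.66 [0.559 0.1   0.056] [295. 232.]
side flask 0.7 [0.394 0.004 0.025] [349. 220.]
side flask 0.67 [ 0.655 -0.173  0.029] [262. 188.]
side flask 0.62 [ 0.774 -0.031  0.03 ] [223. 213.]
side flask 0.6 [0.558 0.136 0.03 ] [296. 247.]
wrist cap_center 0.81 [0.566 0.109 0.04 ] [293. 302.]
wrist cap 0.64 [0.558 0.102 0.053] [274. 342.]
wrist flask 0.82 [0.562 0.14  0.03 ] [278. 221.]
wrist flask 0.51 [0.563 0.112 0.04 ] [287. 297.]
```

```bash
python3 -m pendant '[[[0,0,15,0,40],[0,0,13,0,40],[0,7,0,0,40],[0,0,-4,0,40],[0,0,-4,0,40],[0,0,0,0,40]]]'; python3 - <<'E'
from h import *
o=monitor.get_obs(); print(o['torque'],o['wrist_force'])
E
python3 -m pendant '[[[0,0.5,-4,0,40],[0,0.5,-4,0,40],[0,0.5,-4,0,40],[0,0,0,0,40]]]'; python3 - <<'E'
from h import *
o=monitor.get_obs(); print(o['torque'],o['wrist_force'])
for n in ['side','wrist']:
    c=cam(n); find(c,n,['cap_center','cap','flask'],2)
E
```

```text
time_s: 18.05
eef_pos: [0.561, 0.1219, 0.0462]
eef_rot: [-0.001, 0.732, 0.681, -0.001]
wrist_force: [-0.2, 0.0, -0.8]
opening: 0.538
[ 0.0022691  -0.06624033 -0.00457917] [-0.18486702  0.01475104 -0.83496259]
time_s: 18.55
eef_pos: [0.564, 0.1209, 0.0384]
eef_rot: [0.003, 0.732, 0.681, -0.0]
wrist_force: [-6.8, -10.8, 21.3]
opening: 0.536
[-1.49584588  0.97646933  0.11054757] [ -6.8498687  -10.80111685  21.29721754]
side cap_center 0.51 [0.561 0.117 0.053] [295. 236.]
side cap 0.55 [0.565 0.105 0.068] [293. 229.]
side flask 0.95 [0.393 0.003 0.026] [349. 219.]
side flask 0.94 [ 0.656 -0.175  0.03 ] [262. 187.]
wrist cap_center 0.96 [0.567 0.119 0.052] [290. 294.]
wrist cap 0.93 [0.56  0.105 0.065] [276. 347.]
wrist cap 0.68 [0.595 0.006 0.001] [345. 405.]
wrist flask 0.88 [0.558 0.14  0.029] [266. 225.]
wrist flask 0.63 [ 0.596  0.006 -0.   ] [347. 404.]
```

```bash
python3 -m pendant '[[[0,0.5,-4,0,40],[0,0.5,-4,0,40],[0,0.5,-4,0,40],[0,0.5,-4,0,40],[0,0,0,0,40]]]'; python3 - <<'E'
from h import *
o=monitor.get_obs(); print(o['torque'],o['wrist_force'])
for n in ['side','wrist']:
    c=cam(n); find(c,n,['cap_center','cap'],1);find(c,n,['flask'],4)
E
```

```text
time_s: 19.58
eef_pos: [0.5653, 0.1229, 0.0217]
eef_rot: [0.003, 0.733, 0.681, 0.001]
wrist_force: [1.8, -10.2, 9.9]
opening: 0.533
[-1.29668185 -0.2607111  -0.03830446] [  1.7746332  -10.16154907   9.91217268]
side cap_center 0.47 [0.563 0.117 0.04 ] [294. 240.]
side cap 0.45 [0.565 0.103 0.05 ] [293. 234.]
side flask 0.9 [0.392 0.003 0.026] [349. 219.]
side flask 0.86 [ 0.655 -0.174  0.03 ] [262. 188.]
side flask 0.68 [ 0.773 -0.031  0.03 ] [223. 213.]
side flask 0.42 [0.598 0.005 0.   ] [281. 227.]
wrist cap_center 0.96 [0.563 0.117 0.037] [278. 307.]
wrist cap 0.69 [0.559 0.105 0.041] [269. 340.]
wrist flask 0.89 [0.558 0.143 0.029] [259. 238.]
```

```bash
python3 -m pendant '[[[0,-8,0,0,40],[0,-2,-7,0,40],[0,-5,-4,0,40],[0,-5,-3,0,40],[0,0,0,0,40]]]'; python3 - <<'E'
from h import *
o=monitor.get_obs(); print(o['torque'],o['wrist_force'])
for n in ['side','wrist']:
    c=cam(n); find(c,n,['cap_center','cap'],1)
E
```

```text
time_s: 20.6
eef_pos: [0.5621, 0.1079, 0.0071]
eef_rot: [-0.001, 0.732, 0.681, 0.001]
wrist_force: [-6.0, 9.6, 21.0]
opening: 0.535
[1.69247548 1.17952794 0.04982431] [-6.00433292  9.62307866 21.00581881]
side cap_center 0.56 [0.557 0.101 0.024] [296. 241.]
side cap 0.52 [0.562 0.088 0.031] [294. 236.]
wrist cap_center 0.79 [0.565 0.102 0.026] [291. 310.]
wrist cap 0.73 [0.56  0.09  0.028] [280. 342.]
```

```bash
python3 -m pendant '[[[0,0,0,0,58],[0,0,0,0,58],[0,0,0,0,58],[0,0,0,0,58]]]'; python3 - <<'E'
from h import *
o=monitor.get_obs(); print(o['torque'],o['wrist_force'])
for n in ['side','wrist','top']:
    c=cam(n); find(c,n,['cap_center','cap'],2)
E
```

```text
time_s: 21.4
eef_pos: [0.5615, 0.1053, 0.0048]
eef_rot: [-0.0, 0.733, 0.681, -0.0]
wrist_force: [-0.6, 1.0, -0.2]
opening: 0.678
[-0.02264659  0.00078239  0.0384586 ] [-0.57633763  0.9609611  -0.17994658]
side cap_center 0.47 [0.559 0.11  0.027] [295. 242.]
side cap_center 0.47 [0.593 0.01  0.044] [282. 216.]
side cap 0.65 [0.561 0.104 0.041] [294. 237.]
wrist cap_center 0.57 [0.563 0.111 0.025] [285. 286.]
wrist cap 0.92 [0.56  0.102 0.038] [279. 330.]
```

```bash
python3 - <<'E'
from h import *
for n in ['side','wrist']:
    c=cam(n); find(c,n,['cap_center','cap'],2)
    if n=='wrist': a=c['img'][190:400,150:430]
    else: b=cv2.resize(c['img'][200:270,250:340],None,fx=4,fy=4)
o=np.zeros((500,780,3),np.uint8); a=cv2.resize(a,None,fx=1.5,fy=1.5); o[:a.shape[0],:a.shape[1]]=a; o[:b.shape[0],a.shape[1]:]=b[:,:780-a.shape[1]]
o=np.clip(255*(o/255.)**.6,0,255).astype(np.uint8); save('k',o[:320])
E
```

```text
side cap_center 0.56 [0.56  0.111 0.023] [295. 243.]
side cap 0.56 [0.558 0.103 0.04 ] [295. 237.]
wrist cap_center 0.9 [0.563 0.113 0.024] [285. 281.]
wrist cap 0.69 [0.558 0.101 0.037] [271. 331.]
```

View pics/k.png

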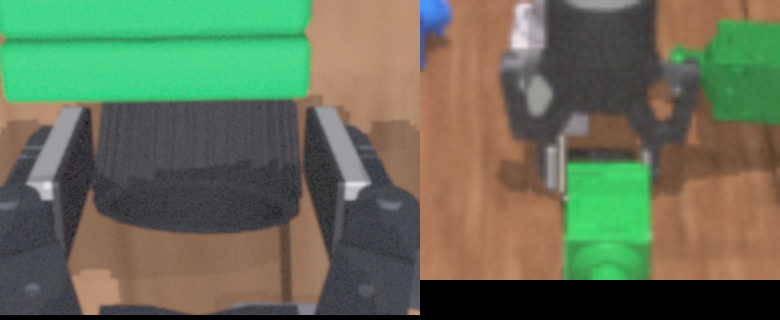

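```bash
python3 -m pendant '[[[1,6,3,0,58],[0,0,0,0,40],[0,0,0,0,40],[0,0,0,0,40],[0,-6,10,0,40],[0,-3,30,0,40],[0,0,0,0,40]]]'; python3 - <<'E'
from h import *
o=monitor.get_obs(); print(o['torque'],o['wrist_force'])
for n in ['side','wrist']:
    c=cam(n); find(c,n,['cap_center','cap'],1); find(c,n,['flask'],4)
E
```

```text
time_s: 23.02
eef_pos: [0.5647, 0.1017, 0.0507]
eef_rot: [0.002, 0.733, 0.681, 0.001]
wrist_force: [0.1, -0.7, -0.7]
opening: 0.537
[ 0.01347868 -0.03391133 -0.03048773] [ 0.08919846 -0.70706877 -0.74682801]
side cap_center 0.68 [0.562 0.101 0.065] [294. 229.]
side cap 0.51 [0.565 0.091 0.081] [293. 223.]
side flask 0.92 [0.391 0.002 0.025] [350. 219.]
side flask 0.85 [ 0.656 -0.173  0.029] [262. 188.]
side flask 0.72 [0.595 0.006 0.002] [282. 227.]
side flask 0.7 [ 0.773 -0.029  0.029] [223. 214.]
wrist cap_center 0.74 [0.564 0.099 0.064] [288. 302.]
wrist cap 0.84 [0.559 0.092 0.073] [276. 334.]
wrist flask 0.74 [0.559 0.142 0.029] [268. 173.]
wrist flask 0.63 [0.593 0.007 0.002] [344. 370.]
```

```bash
python3 -m pendant '[[[0,10,2,0,40],[0,12,0,0,40],[0,0,-6,0,40],[0,1,-4,0,40],[0,1,-4,0,40],[0,1,-4,0,40],[0,1,-4,0,40],[0,0,0,0,40]]]'; python3 - <<'E'
from h import *
o=monitor.get_obs(); print(o['torque'],o['wrist_force'])
for n in ['side','wrist']:
    c=cam(n); find(c,n,['cap_center','cap'],1); find(c,n,['flask'],4)
E
```

```text
time_s: 24.42
eef_pos: [0.568, 0.1252, 0.0332]
eef_rot: [0.005, 0.732, 0.681, 0.002]
wrist_force: [-2.1, -16.7, 25.4]
opening: 0.54
[-2.19389774  0.36686087  0.07664197] [ -2.09980455 -16.71317967  25.36101033]
side cap_center 0.56 [0.567 0.116 0.053] [292. 236.]
side cap 0.61 [0.565 0.108 0.067] [293. 230.]
side flask 0.88 [ 0.773 -0.029  0.025] [223. 215.]
side flask 0.68 [0.395 0.004 0.026] [349. 219.]
side flask 0.63 [0.556 0.14  0.028] [297. 248.]
side flask 0.41 [ 0.594  0.008 -0.   ] [282. 228.]
wrist cap_center 0.67 [0.57  0.121 0.052] [289. 309.]
wrist cap 0.97 [0.565 0.11  0.064] [277. 356.]
wrist flask 0.77 [0.562 0.14  0.026] [264. 235.]
```

```bash
python3 -m pendant '[[[0,0.5,-4,0,40],[0,0.5,-4,0,40],[0,1,-4,0,40],[0,1,-3,0,40],[0,0,0,0,40]]]'; python3 - <<'E'
from h import *
o=monitor.get_obs(); print(o['torque'],o['wrist_force'])
for n in ['side','wrist']:
    c=cam(n); find(c,n,['cap_center','cap'],1); find(c,n,['flask'],4)
E
```

```text
time_s: 25.45
eef_pos: [0.5645, 0.1303, 0.0141]
eef_rot: [0.002, 0.732, 0.681, 0.001]
wrist_force: [1.1, -5.0, 2.4]
opening: 0.535
[-0.66988314 -0.20819616 -0.00621677] [ 1.07684398 -5.01201745  2.36271937]
side cap_center 0.63 [0.562 0.122 0.037] [294. 242.]
side cap 0.64 [0.562 0.108 0.044] [294. 237.]
side flask 0.93 [ 0.771 -0.03   0.026] [224. 215.]
side flask 0.9 [0.393 0.002 0.025] [349. 219.]
side flask 0.84 [ 0.656 -0.172  0.03 ] [262. 188.]
side flask 0.78 [0.557 0.146 0.027] [296. 250.]
wrist cap_center 0.8 [0.564 0.121 0.035] [282. 324.]
wrist cap 0.96 [0.562 0.111 0.042] [279. 358.]
wrist flask 0.97 [0.558 0.148 0.026] [262. 251.]
```

```bash
python3 -m pendant '[[[0,-6,-2,0,40],[0,-5,-4,0,40],[0,-5,-3,0,40],[0,-6,-2,0,40],[0,-6,-2,0,40],[0,0,0,0,40]]]'; python3 - <<'E'
from h import *
o=monitor.get_obs(); print(o['torque'],o['wrist_force'])
for n in ['side','wrist','top']:
    c=cam(n); find(c,n,['cap_center','cap'],1)
E
```

```text
time_s: 26.6
eef_pos: [0.565, 0.1042, 0.0028]
eef_rot: [0.001, 0.732, 0.681, 0.002]
wrist_force: [-3.0, 2.2, 17.3]
opening: 0.536
[ 0.36708603  0.4441235  -0.03217083] [-2.97530996  2.15868813 17.31836977]
side cap_center 0.49 [0.562 0.096 0.027] [294. 239.]
side cap 0.69 [0.563 0.082 0.035] [293. 234.]
wrist cap_center 0.87 [0.566 0.096 0.024] [286. 319.]
wrist cap 0.67 [0.56  0.083 0.028] [273. 357.]
top cap_center 0.26 [ 0.589  0.009 -0.002] [279. 197.]
```

```bash
python3 -m pendant '[[[0,0,5,0,40],[0,12,0,0,40],[0,12,0,0,40],[0,3,-3,0,40],[0,0,0,0,40]]]';  python3 - <<'E'
from h import *
o=monitor.get_obs(); print(o['torque'],o['wrist_force'])
for n in ['side','wrist']:
    c=cam(n); find(c,n,['cap_center','cap','flask'],1)
E
```

```text
time_s: 27.68
eef_pos: [0.5627, 0.1306, 0.003]
eef_rot: [0.0, 0.732, 0.681, -0.001]
wrist_force: [-4.5, -2.8, 11.5]
opening: 0.534
[-0.39514639  0.84559914 -0.0303089 ] [-4.46587428 -2.82781305 11.51251358]
side cap_center 0.45 [0.562 0.123 0.025] [294. 246.]
side cap 0.63 [0.558 0.112 0.034] [296. 240.]
side flask 0.79 [0.393 0.001 0.026] [349. 219.]
wrist cap_center 0.86 [0.562 0.121 0.025] [281. 325.]
wrist cap 0.76 [0.563 0.108 0.031] [286. 363.]
wrist flask 0.76 [0.559 0.15  0.031] [268. 264.]
```

```bash
python3 -m pendant '[[[0,0,1,0,57],[0,0,0,0,57],[0,-6,10,0,57],[0,0,0,0,57]]]';  python3 - <<'E'
from h import *
o=monitor.get_obs(); print(o['torque'],o['wrist_force'])
for n in ['side','wrist']:
    c=cam(n); find(c,n,['cap_center','cap','flask'],1)
E
```

```text
time_s: 28.58
eef_pos: [0.5638, 0.124, 0.0143]
eef_rot: [0.001, 0.733, 0.681, 0.001]
wrist_force: [-0.2, -0.5, -0.2]
opening: 0.666
[-0.01098669  0.00489888 -0.02006115] [-0.15150928 -0.52536043 -0.18455352]
side cap_center 0.67 [0.559 0.12  0.026] [295. 245.]
side cap 0.51 [0.562 0.109 0.037] [294. 239.]
side flask 0.89 [ 0.657 -0.169  0.029] [262. 189.]
wrist cap_center 0.87 [0.563 0.119 0.024] [283. 299.]
wrist cap 0.61 [0.56  0.112 0.032] [277. 326.]
wrist flask 0.68 [0.561 0.148 0.028] [273. 238.]
```

```bash
python3 -m pendant '[[[0,-4,0,0,57],[0,0,0,0,40],[0,0,0,0,40],[0,0,0,0,40],[0,-4,15,0,40],[0,0,25,0,40],[0,12,0,0,40],[0,0,-4,0,40]]]'; python3 - <<'E'
from h import *
o=monitor.get_obs(); print(o['torque'],o['wrist_force'])
for n in ['side','wrist']:
    c=cam(n); find(c,n,['cap_center','cap','flask'],1)
E
```

```text
time_s: 29.98
eef_pos: [0.5629, 0.1295, 0.0494]
eef_rot: [0.0, 0.732, 0.681, 0.0]
wrist_force: [0.1, 0.1, -0.9]
opening: 0.529
[ 0.03014553 -0.01402264  0.03153566] [ 0.08089011  0.09778138 -0.93391636]
side cap_center 0.49 [0.559 0.131 0.063] [295. 237.]
side cap 0.57 [0.561 0.12  0.071] [295. 232.]
side flask 0.91 [ 0.656 -0.175  0.029] [262. 188.]
wrist cap_center 0.57 [0.565 0.132 0.06 ] [290. 280.]
wrist cap 0.73 [0.559 0.118 0.069] [276. 326.]
wrist flask 0.75 [0.595 0.006 0.002] [347. 403.]
```

```bash
python3 -m pendant '[[[0,0,-4,0,40],[0,0.5,-4,0,40],[0,0.5,-4,0,40],[0,0.5,-4,0,40],[0,0.5,-4,0,40],[0,0.5,-4,0,40],[0,0,0,0,40]]]'; python3 - <<'E'
from h import *
o=monitor.get_obs(); print(o['torque'],o['wrist_force'])
for n in ['side','wrist']:
    c=cam(n); find(c,n,['cap_center','cap','flask'],1)
E
```

```text
time_s: 31.25
eef_pos: [0.5655, 0.1289, 0.027]
eef_rot: [0.002, 0.733, 0.68, 0.001]
wrist_force: [1.6, -5.0, 3.2]
opening: 0.538
[-0.72966234 -0.24759912 -0.04104099] [ 1.63019019 -4.96440611  3.24397168]
side cap_center 0.53 [0.564 0.129 0.038] [294. 243.]
side cap 0.49 [0.563 0.116 0.05 ] [294. 237.]
side flask 0.89 [ 0.772 -0.031  0.026] [223. 214.]
wrist cap_center 0.9 [0.565 0.132 0.036] [283. 282.]
wrist cap 0.67 [0.56  0.119 0.044] [272. 321.]
wrist flask 0.92 [0.559 0.158 0.024] [264. 211.]
```

```bash
python3 -m pendant '[[[0,-6,-4,0,40],[0,-4,-4,0,40],[0,-5,-3,0,40],[0,-5,-3,0,40],[0,-5,-3,0,40],[0,-4,-2,0,40],[0,0,0,0,40]]]'; python3 - <<'E'
from h import *
o=monitor.get_obs(); print(o['torque'],o['wrist_force'])
for n in ['side','wrist']:
    c=cam(n); find(c,n,['cap_center','cap','flask'],1)
E
```

```text
time_s: 32.52
eef_pos: [0.5656, 0.1036, 0.0101]
eef_rot: [0.001, 0.732, 0.681, 0.003]
wrist_force: [-4.8, 5.6, 23.9]
opening: 0.537
[1.48207566 0.88115959 0.06602078] [-4.78318798  5.62720803 23.85616495]
side cap_center 0.69 [0.563 0.109 0.025] [294. 242.]
side cap 0.57 [0.565 0.092 0.031] [293. 237.]
side flask 0.88 [ 0.773 -0.029  0.031] [223. 213.]
wrist cap_center 0.96 [0.566 0.108 0.024] [282. 282.]
wrist cap 0.67 [0.561 0.096 0.029] [272. 318.]
wrist flask 0.68 [0.561 0.16  0.027] [257. 151.]
```

```bash
python3 -m pendant '[[[0,-5,-2,0,40],[0,-5,-2,0,40],[0,-5,0,0,40],[0,0,0,0,40]]]'; python3 - <<'E'
from h import *
o=monitor.get_obs(); print(o['torque'],o['wrist_force'])
V=[]
for n in ['side','wrist','side','wrist']:
    c=cam(n); find(c,n,['cap_center','cap'],1)
E
```

```text
time_s: 33.42
eef_pos: [0.5668, 0.0881, 0.0064]
eef_rot: [0.002, 0.733, 0.681, 0.004]
wrist_force: [-1.4, 7.1, 22.9]
opening: 0.534
[1.37150551 0.33017516 0.023779  ] [-1.36222957  7.13495849 22.90050902]
side cap_center 0.49 [0.566 0.093 0.02 ] [293. 240.]
side cap 0.53 [0.564 0.079 0.03 ] [293. 235.]
wrist cap_center 0.67 [0.568 0.094 0.022] [284. 280.]
wrist cap 0.58 [0.565 0.08  0.025] [280. 317.]
side cap_center 0.81 [0.562 0.095 0.022] [294. 240.]
side cap 0.54 [0.565 0.079 0.026] [293. 236.]
wrist cap_center 0.69 [0.569 0.097 0.024] [286. 276.]
wrist cap 0.73 [0.564 0.082 0.026] [277. 314.]
```

```bash
python3 -m pendant '[[[0,0,2.5,0,40],[0,0,0,0,56],[0,0,0,0,56],[0,0,0,0,56]]]'; python3 - <<'E'
from h import *
o=monitor.get_obs(); print(o['torque'],o['wrist_force'])
for n in ['side','wrist','side','wrist']:
    c=cam(n); find(c,n,['cap_center','cap'],1)
E
```

```text
time_s: 34.52
eef_pos: [0.5621, 0.0868, 0.0041]
eef_rot: [-0.001, 0.732, 0.681, -0.001]
wrist_force: [-0.4, 0.6, -0.3]
opening: 0.654
[-0.02432541 -0.01709616 -0.04315676] [-0.37824265  0.56174318 -0.29738533]
side cap_center 0.65 [0.559 0.094 0.024] [295. 239.]
side cap 0.76 [0.556 0.075 0.028] [296. 234.]
wrist cap_center 0.98 [0.561 0.091 0.023] [277. 288.]
wrist cap 0.94 [0.555 0.081 0.025] [262. 316.]
side cap_center 0.62 [0.555 0.092 0.023] [296. 239.]
side cap 0.68 [0.56  0.08  0.028] [294. 235.]
wrist cap_center 0.68 [0.559 0.093 0.02 ] [270. 280.]
wrist cap 0.63 [0.555 0.08  0.024] [262. 317.]
```

```bash
python3 -m pendant '[[[-2,5,6,0,56],[0,0,0,0,40],[0,0,0,0,40],[0,0,0,0,40],[0,5,12,0,40],[-25,15,6,0,40],[-30,0,0,0,40],[0,0,-15,0,40]]]'; python3 - <<'E'
from h import *
o=monitor.get_obs(); print(o['torque'],o['wrist_force'])
for n in ['side','wrist']:
    c=cam(n); find(c,n,['cap_center','cap'],1)
E
```

```text
time_s: 36.12
eef_pos: [0.5051, 0.1126, 0.0147]
eef_rot: [0.0, 0.732, 0.681, 0.0]
wrist_force: [-0.2, -0.1, -0.1]
opening: 0.547
[-0.03313039 -0.01290889  0.00926659] [-0.15301288 -0.07813659 -0.07226136]
side cap_center 0.75 [0.504 0.112 0.025] [315. 243.]
side cap 0.7 [0.503 0.098 0.026] [315. 239.]
wrist cap_center 0.73 [0.508 0.11  0.02 ] [287. 286.]
wrist cap 0.93 [0.503 0.096 0.024] [276. 321.]
```

```bash
python3 -m pendant '[[[0,0,-3,0,40],[0,0,0,0,62],[0,0,0,0,62],[0,0,0,0,62],[0,0,50,0,62],[0,-18,0,0,0],[0,0,0,0,0],[0,0,0,0,0]]]'; python3 - <<'E'
from h import *
for n in ['side','wrist']:
    c=cam(n); find(c,n,['cap_center','cap'],1)
print(monitor.get_obs()['eef_pos'])
E
```

```text
time_s: 37.42
eef_pos: [0.5048, 0.0939, 0.0597]
eef_rot: [-0.001, 0.733, 0.681, -0.001]
wrist_force: [0.8, 0.6, 0.7]
opening: 0.09
side cap_center 0.66 [0.501 0.111 0.027] [316. 242.]
side cap 0.63 [0.507 0.097 0.026] [313. 239.]
wrist cap_center 0.91 [0.504 0.111 0.022] [278. 206.]
wrist cap 0.56 [0.504 0.096 0.023] [280. 234.]
[0.50553422 0.09416251 0.06035856]
```

```bash
python3 -m pendant '[[[0,-2,-9,0,0],[0,0,-6,0,0],[0,-6,-1,0,0],[0,-6,0,0,0],[0,-6,0,0,0],[0,-6,0,0,0],[0,-6,-2,0,0],[0,0,0,0,0]]]'; python3 - <<'E'
from h import *
print(monitor.get_obs()['wrist_force'])
for n in ['side','wrist']:
    c=cam(n); find(c,n,['cap_center','cap'],1)
E
```

```text
time_s: 38.72
eef_pos: [0.5054, 0.0616, 0.0422]
eef_rot: [-0.0, 0.733, 0.681, -0.0]
wrist_force: [-0.3, 0.2, 0.9]
opening: 0.001
[-0.31672754  0.19610383  0.92401836]
side cap_center 0.7 [0.504 0.152 0.017] [316. 254.]
side cap 0.71 [0.505 0.149 0.034] [315. 249.]
wrist cap_center 0.7 [0.506 0.149 0.014] [269.  58.]
wrist cap 0.59 [0.503 0.152 0.03 ] [257.  50.]
```

The topple failed and the cap fell back upside down at (0.505, 0.150). I'll repeat the flip without letting go, gripping nearer the rim for the second half.

```bash
python3 -m pendant '[[[0,20,14,-10,64],[0,30,0,-10,64],[0,30,0,-10,64],[0,9,-15,-10,64],[0,0,-20,0,64],[0,0,-5,0,64]]]'; python3 - <<'E'
from h import *
print(monitor.get_obs()['wrist_force'])
c=cam('wrist'); find(c,'wrist',['cap_center'],1)
E
```

```text
time_s: 39.78
eef_pos: [0.5047, 0.1512, 0.0157]
eef_rot: [-0.0, 0.921, 0.39, -0.001]
wrist_force: [0.2, -0.1, 0.3]
opening: 0.751
[ 0.2430864  -0.10036608  0.27202368]
wrist cap_center 0.55 [0.506 0.151 0.013] [285. 268.]
```

```bash
python3 -m pendant '[[[0,0,-6,0,40],[0,0,0,0,40],[0,0,0,0,40],[0,0,30,0,40],[0,-5,35,10,40],[20,-6,0,10,40],[20,0,0,10,40],[17,0,0,10,40]]]'; python3 - <<'E'
from h import *
print(monitor.get_obs()['eef_pos'])
for n in ['side','wrist']:
    c=cam(n); find(c,n,['cap_center','cap'],1); 
find(c,n,['flask'],3)
E
```

```text
time_s: 40.88
eef_pos: [0.564, 0.1396, 0.0765]
eef_rot: [0.0, 0.731, 0.683, 0.001]
wrist_force: [0.7, 0.2, -1.1]
opening: 0.531
[0.56401865 0.1396266  0.07649349]
side cap_center 0.64 [0.562 0.14  0.081] [295. 233.]
side cap 0.73 [0.561 0.138 0.098] [295. 228.]
wrist cap_center 0.6 [0.564 0.137 0.077] [283. 281.]
wrist cap 0.94 [0.561 0.138 0.093] [275. 301.]
wrist flask 0.8 [0.562 0.157 0.03 ] [277. 201.]
wrist flask 0.6 [0.592 0.006 0.   ] [336. 382.]
```

```bash
python3 -m pendant '[[[0,0,-7,0,40],[0,0.5,-5,0,40],[0,1,-5,0,40],[0,1,-5,0,40],[0,1,-5,0,40],[0,1,-5,0,40],[0,1,-5,0,40],[0,0,0,0,40]]]'; python3 - <<'E'
from h import *
print(monitor.get_obs()['eef_pos'],monitor.get_obs()['wrist_force'])
for n in ['side','wrist']:
    c=cam(n); find(c,n,['cap_center','cap'],1); 
find(c,n,['flask'],3)
E
```

```text
time_s: 42.22
eef_pos: [0.5682, 0.1425, 0.0447]
eef_rot: [0.005, 0.733, 0.681, 0.002]
wrist_force: [-3.9, -14.3, 32.3]
opening: 0.533
[0.56817295 0.14254281 0.04474231] [ -3.94293487 -14.26488227  32.27681528]
side cap_center 0.66 [0.567 0.138 0.057] [293. 240.]
side cap 0.51 [0.57  0.127 0.075] [292. 232.]
wrist cap_center 0.62 [0.568 0.135 0.061] [284. 311.]
wrist cap 0.83 [0.566 0.129 0.074] [280. 348.]
```

```bash
python3 -m pendant '[[[0,1,-4,0,40],[0,1,-4,0,40],[0,1,-4,0,40],[0,1,-4,0,40],[0,1,-4,0,40],[0,0,-3,0,40]]]'; python3 - <<'E'
from h import *
print(monitor.get_obs()['eef_pos'],monitor.get_obs()['wrist_force'])
for n in ['side','wrist']:
    c=cam(n); find(c,n,['cap_center','cap'],1); 
find(c,n,['flask'],3)
E
```

```text
time_s: 43.32
eef_pos: [0.5648, 0.1487, 0.0171]
eef_rot: [0.002, 0.733, 0.68, 0.001]
wrist_force: [0.0, -5.4, 4.2]
opening: 0.531
[0.56475603 0.14869609 0.01712976] [ 0.0382672  -5.37969086  4.21839153]
side cap_center 0.52 [0.56  0.139 0.034] [295. 247.]
side cap 0.44 [0.56  0.125 0.045] [295. 240.]
wrist cap_center 0.62 [0.562 0.138 0.033] [281. 322.]
wrist cap 0.72 [0.561 0.125 0.04 ] [279. 361.]
wrist flask 0.58 [0.562 0.164 0.027] [276. 255.]
```

```bash
python3 -m pendant '[[[0,-6,-4,0,40],[0,-6,-4,0,40],[0,-6,-3,0,40],[0,-6,-2,0,40],[0,-6,-2,0,40],[0,-6,-1,0,40],[0,-6,-1,0,40]]]'; python3 - <<'E'
from h import *
print(monitor.get_obs()['eef_pos'],monitor.get_obs()['wrist_force'])
for n in ['side','wrist','side','wrist']:
    c=cam(n); find(c,n,['cap_center','cap'],1)
E
```

```text
time_s: 44.55
eef_pos: [0.5676, 0.1118, 0.004]
eef_rot: [0.002, 0.733, 0.681, 0.006]
wrist_force: [-1.1, 16.6, 29.4]
opening: 0.528
[0.56763191 0.1118481  0.00397626] [-1.08526615 16.59870166 29.40286607]
side cap_center 0.6 [0.563 0.105 0.023] [294. 242.]
side cap 0.77 [0.565 0.086 0.03 ] [293. 236.]
wrist cap_center 0.9 [0.567 0.101 0.022] [282. 319.]
wrist cap 0.87 [0.563 0.089 0.026] [275. 353.]
side cap_center 0.65 [0.565 0.104 0.023] [293. 242.]
wrist cap_center 0.68 [0.567 0.102 0.023] [283. 317.]
wrist cap 0.64 [0.561 0.086 0.028] [270. 363.]
```

```bash
python3 -m pendant '[[[0,0,2.5,0,40],[0,0,0,0,56],[0,0,0,0,56],[-2,-6,5,0,56],[0,-6,3,0,56]]]'; python3 - <<'E'
from h import *
print(monitor.get_obs()['eef_pos'],monitor.get_obs()['wrist_force'])
for n in ['side','wrist']:
    c=cam(n); find(c,n,['cap_center','cap'],1)
E
```

```text
time_s: 45.78
eef_pos: [0.5604, 0.0959, 0.0092]
eef_rot: [-0.0, 0.732, 0.681, -0.0]
wrist_force: [-0.2, -1.0, 0.3]
opening: 0.652
[0.56035966 0.09588848 0.00917061] [-0.2422715  -0.9909777   0.30169948]
side cap_center 0.72 [0.553 0.096 0.022] [297. 240.]
side cap 0.64 [0.556 0.079 0.026] [296. 236.]
wrist cap 0.71 [0.554 0.08  0.023] [266. 325.]
```

```bash
python3 -m pendant '[[[-4,-9,3,0,56],[0,0,0,0,40],[0,0,0,0,40],[0,0,0,0,40],[0,0,32,0,40],[0,20,32,0,40],[4,20,0,0,40],[2,20,0,0,40]]]'; python3 - <<'E'
from h import *
print(monitor.get_obs()['eef_pos'],monitor.get_obs()['wrist_force'])
for n in ['side','wrist']:
    c=cam(n); find(c,n,['cap_center','cap'],1)
find(c,n,['flask'],2)
E
```

```text
time_s: 47.08
eef_pos: [0.5626, 0.1483, 0.0758]
eef_rot: [-0.0, 0.732, 0.681, -0.0]
wrist_force: [-0.2, 0.1, -0.9]
opening: 0.545
[0.5626098  0.14829641 0.0757651 ] [-0.23013653  0.13590584 -0.92224092]
side cap_center 0.5 [0.559 0.159 0.085] [296. 237.]
side cap 0.58 [0.588 0.007 0.046] [284. 215.]
wrist cap_center 0.91 [0.562 0.153 0.082] [282. 273.]
wrist cap 0.75 [0.558 0.145 0.085] [274. 296.]
wrist flask 0.87 [0.56  0.166 0.03 ] [276. 201.]
wrist flask 0.62 [0.597 0.005 0.   ] [344. 394.]
```

```bash
python3 -m pendant '[[[0,-2,-4,0,40],[0,0,-4,0,40],[0,0,-4,0,40],[0,0.5,-4,0,40],[0,0.5,-3,0,40]]]'; python3 - <<'E'
from h import *
print(monitor.get_obs()['eef_pos'],monitor.get_obs()['wrist_force'])
for n in ['side','wrist']:
    c=cam(n); find(c,n,['cap_center','cap'],1)
find(c,n,['flask'],1)
E
```

```text
time_s: 48.05
eef_pos: [0.5652, 0.1429, 0.0629]
eef_rot: [0.003, 0.732, 0.681, -0.001]
wrist_force: [-15.3, -18.3, 44.3]
opening: 0.542
[0.5652496  0.14290969 0.06285305] [-15.32084662 -18.34839692  44.28605528]
side cap_center 0.66 [0.565 0.15  0.077] [294. 237.]
side cap 0.75 [0.565 0.135 0.076] [294. 234.]
wrist cap_center 0.91 [0.566 0.149 0.073] [284. 273.]
wrist cap 0.94 [0.565 0.136 0.076] [283. 307.]
wrist flask 0.88 [0.594 0.005 0.003] [338. 404.]
```

```bash
python3 -m pendant '[[[0,0.5,-3,0,40],[0,0.5,-3,0,40],[0,0.5,-3,0,40],[0,0,0,0,40]]]'; python3 - <<'E'
from h import *
print(monitor.get_obs()['eef_pos'],monitor.get_obs()['wrist_force'])
for n in ['side','wrist']:
    c=cam(n); find(c,n,['cap_center','cap'],1)
find(c,n,['flask'],1)
E
```

```text
time_s: 48.9
eef_pos: [0.5678, 0.1434, 0.0548]
eef_rot: [0.005, 0.732, 0.681, 0.001]
wrist_force: [-8.9, -20.9, 37.0]
opening: 0.544
[0.56781919 0.14340092 0.05478761] [ -8.85310355 -20.86449126  37.00290018]
side cap_center 0.57 [0.566 0.149 0.072] [293. 238.]
side cap 0.7 [0.568 0.132 0.071] [292. 235.]
wrist cap_center 0.77 [0.569 0.15  0.072] [283. 282.]
wrist cap 0.68 [0.565 0.134 0.07 ] [278. 317.]
wrist flask 0.72 [0.559 0.167 0.029] [259. 204.]
```

```bash
python3 -m pendant '[[[0,0.5,-4,0,40],[0,0.5,-4,0,40],[0,0.5,-4,0,40]]]'; python3 - <<'E'
from h import *
print(monitor.get_obs()['eef_pos'],monitor.get_obs()['wrist_force'])
for n in ['side','wrist']:
    c=cam(n); find(c,n,['cap_center','cap'],1)
find(c,n,['flask'],1)
E
```

```text
time_s: 49.62
eef_pos: [0.5704, 0.1447, 0.0442]
eef_rot: [0.007, 0.733, 0.681, 0.003]
wrist_force: [-5.7, -22.8, 39.5]
opening: 0.537
[0.57039552 0.14468416 0.04417708] [ -5.66145677 -22.79285422  39.47037257]
side cap_center 0.5 [0.567 0.146 0.068] [293. 239.]
side cap 0.76 [0.566 0.13  0.065] [293. 236.]
wrist cap_center 0.62 [0.574 0.142 0.066] [292. 309.]
wrist cap 0.72 [0.569 0.132 0.061] [281. 324.]
wrist flask 0.6 [0.558 0.166 0.028] [251. 217.]
```

```bash
python3 -m pendant '[[[0,1,-5,0,40],[0,1,-5,0,40],[0,1,-5,0,40]]]'; python3 - <<'E'
from h import *
print(monitor.get_obs()['eef_pos'],monitor.get_obs()['wrist_force'])
for n in ['side','wrist']:
    c=cam(n); find(c,n,['cap_center','cap'],1)
E
```

```text
time_s: 50.35
eef_pos: [0.5706, 0.148, 0.0277]
eef_rot: [0.007, 0.733, 0.68, 0.004]
wrist_force: [4.4, -20.3, 25.7]
opening: 0.54
[0.57063472 0.1479522  0.02774033] [  4.35956297 -20.31159962  25.73485486]
side cap_center 0.59 [0.568 0.14  0.061] [292. 239.]
side cap 0.57 [0.568 0.13  0.05 ] [292. 240.]
wrist cap_center 0.73 [0.569 0.135 0.057] [283. 348.]
wrist cap 0.91 [0.567 0.132 0.044] [276. 333.]
```

```bash
python3 -m pendant '[[[0,-10,0,0,40],[0,-10,-10,0,40],[0,0,-9,0,40],[0,0,0,0,64],[0,0,0,0,64],[0,0,3,0,64]]]'; python3 - <<'E'
from h import *
print(monitor.get_obs()['eef_pos'],monitor.get_obs()['wrist_force'])
for n in ['side','wrist']:
    c=cam(n); find(c,n,['cap_center','cap'],1)
find(c,n,['flask_mouth'],2)
E
```

```text
time_s: 51.4
eef_pos: [0.5628, 0.1328, 0.0053]
eef_rot: [-0.0, 0.732, 0.681, -0.0]
wrist_force: [0.0, 0.3, -0.7]
opening: 0.749
[0.5627715  0.13276619 0.00533496] [ 0.03188262  0.30604444 -0.66061956]
side cap_center 0.44 [0.557 0.099 0.018] [296. 242.]
side cap 0.5 [0.563 0.099 0.001] [294. 247.]
wrist cap_center 0.64 [0.563 0.098 0.01 ] [288. 348.]
wrist cap 0.97 [ 0.558  0.099 -0.002] [276. 328.]
```

```bash
python3 -m pendant '[[[-1,-17,0,0,64],[-1,-17,1,0,64],[0,0,0,0,40],[0,0,0,0,40],[0,0,0,0,40],[0,0,62,0,40],[0,0,62,0,40],[0,0,12,0,40]]]'; python3 - <<'E'
from h import *
print(monitor.get_obs()['eef_pos'],monitor.get_obs()['wrist_force'])
for n in ['side','wrist']:
    c=cam(n); find(c,n,['cap_center','cap'],1); find(c,n,['flask_mouth'],6)
E
```

```text
time_s: 52.75
eef_pos: [0.5638, 0.0989, 0.1471]
eef_rot: [0.003, 0.732, 0.681, 0.003]
wrist_force: [-0.4, 0.1, -0.4]
opening: 0.53
[0.56375939 0.09893587 0.14713047] [-0.44861158  0.07312939 -0.35581078]
side cap_center 0.73 [0.561 0.103 0.158] [295. 202.]
side cap 0.67 [0.67  0.292 0.019] [254. 291.]
side flask_mouth 0.93 [0.593 0.008 0.111] [282. 197.]
side flask_mouth 0.74 [ 0.504 -0.007  0.025] [312. 218.]
side flask_mouth 0.73 [0.562 0.279 0.03 ] [297. 283.]
side flask_mouth 0.69 [ 0.677 -0.095  0.03 ] [255. 201.]
wrist cap_center 0.67 [0.56 0.1  0.15] [283. 284.]
wrist cap 0.58 [0.556 0.103 0.129] [274. 252.]
wrist flask_mouth 0.97 [0.59  0.008 0.114] [348. 389.]
wrist flask_mouth 0.76 [ 0.505 -0.007  0.028] [223. 325.]
```

```bash
python3 -m pendant '[[[10,-31,0,0,40],[10,-31,0,0,40],[10,-31,0,0,40],[0,0,0,0,40]]]'; python3 - <<'E'
from h import *
print(monitor.get_obs()['eef_pos'])
for n in ['side','wrist','top']:
    c=cam(n); find(c,n,['cap_center'],1)
E
```

```text
time_s: 53.65
eef_pos: [0.591, 0.0034, 0.1412]
eef_rot: [-0.0, 0.733, 0.68, -0.001]
wrist_force: [-0.1, 1.2, -1.2]
opening: 0.53
[0.59095084 0.00338535 0.14121737]
side cap_center 0.53 [0.589 0.004 0.15 ] [284. 185.]
wrist cap_center 0.88 [0.592 0.008 0.144] [286. 271.]
```

```bash
python3 -m pendant '[[[1.5,2,-12,0,40],[0,0,-8,0,40],[0,0,-6,0,40],[0,0,-4,0,40]]]'; python3 - <<'E'
from h import *
print(monitor.get_obs()['eef_pos'],monitor.get_obs()['wrist_force'])
for n in ['side','wrist']:
    c=cam(n); find(c,n,['cap_center'],1); find(c,n,['flask','flask_mouth'],6)
E
```

```text
time_s: 54.45
eef_pos: [0.5937, 0.0073, 0.1145]
eef_rot: [0.001, 0.732, 0.681, 0.001]
wrist_force: [-5.8, 1.9, 24.9]
opening: 0.529
[0.59366354 0.00733956 0.11453235] [-5.75131696  1.86037809 24.85601077]
side cap_center 0.48 [0.589 0.009 0.122] [284. 194.]
side flask 0.79 [0.556 0.161 0.03 ] [297. 253.]
side flask 0.74 [0.39  0.004 0.027] [350. 219.]
side flask 0.69 [ 0.657 -0.174  0.031] [262. 187.]
side flask 0.55 [ 0.774 -0.03   0.028] [223. 214.]
side flask 0.55 [0.468 0.361 0.044] [338. 303.]
side flask_mouth 0.92 [ 0.505 -0.005  0.03 ] [311. 217.]
side flask_mouth 0.74 [0.592 0.008 0.113] [283. 197.]
side flask_mouth 0.73 [0.562 0.275 0.032] [297. 282.]
side flask_mouth 0.72 [ 0.678 -0.095  0.029] [255. 201.]
side flask_mouth 0.67 [ 0.571 -0.247  0.032] [287. 175.]
wrist cap_center 0.67 [0.595 0.009 0.118] [286. 274.]
wrist flask 0.82 [0.594 0.006 0.005] [283. 197.]
wrist flask 0.8 [ 0.771 -0.032  0.027] [550. 242.]
wrist flask_mouth 0.94 [ 0.677 -0.087  0.025] [405. 319.]
wrist flask_mouth 0.8 [ 0.506 -0.006  0.027] [151. 234.]
```

```bash
python3 -m pendant '[[[0,0,1,0,40],[0,0,0,0,40],[0,0,0,0,40],[0,0,0,0,40],[0,0,6,0,40],[0,0,20,0,40],[0,0,25,0,40],[0,0,25,0,40]]]'; python3 -m pendant '[[[0,0,4,0,40],[0,0,0,0,40]]]'; python3 - <<'E'
from h import *
print(monitor.get_obs()['eef_pos'],monitor.get_obs()['wrist_force'])
for n in ['side','top','wrist']:
    c=cam(n); find(c,n,['cap_center','cap'],1); find(c,n,['flask','flask_mouth'],6)
    if n=='side': save('z',cv2.resize(c['img'][130:260,210:370],None,fx=4,fy=4))
E
```

```text
time_s: 55.85
eef_pos: [0.5926, 0.0073, 0.1912]
eef_rot: [0.0, 0.732, 0.681, 0.0]
wrist_force: [0.1, 0.1, -0.0]
opening: 0.53
time_s: 56.1
eef_pos: [0.5923, 0.0074, 0.1934]
eef_rot: [0.0, 0.732, 0.681, 0.0]
wrist_force: [0.8, 0.5, 0.1]
opening: 0.532
[0.59232812 0.007419   0.19340009] [0.7564337  0.48607466 0.0593006 ]
side cap_center 0.48 [0.591 0.01  0.201] [283. 171.]
side cap 0.64 [0.593 0.009 0.189] [282. 174.]
side flask 0.94 [0.594 0.003 0.002] [282. 226.]
side flask 0.89 [0.39  0.004 0.027] [350. 219.]
side flask 0.89 [ 0.77 -0.03  0.03] [224. 213.]
side flask 0.56 [ 0.654 -0.175  0.03 ] [263. 187.]
side flask 0.55 [0.555 0.165 0.029] [298. 254.]
side flask_mouth 0.79 [0.562 0.28  0.031] [297. 283.]
side flask_mouth 0.7 [0.594 0.009 0.113] [282. 197.]
side flask_mouth 0.62 [ 0.505 -0.009  0.027] [311. 217.]
side flask_mouth 0.56 [ 0.573 -0.244  0.029] [287. 177.]
side flask_mouth 0.55 [ 0.678 -0.093  0.028] [255. 202.]
top flask 0.93 [ 0.656 -0.175  0.031] [346. 170.]
top flask 0.93 [0.556 0.161 0.025] [224. 210.]
top flask 0.66 [0.391 0.001 0.029] [284. 270.]
top flask 0.62 [ 0.772 -0.03   0.025] [291. 130.]
top flask 0.56 [ 0.588  0.011 -0.001] [278. 198.]
top flask 0.33 [ 0.433 -0.335  0.025] [408. 250.]
top flask_mouth 0.8 [0.558 0.273 0.028] [182. 211.]
top flask_mouth 0.61 [ 0.575 -0.246  0.024] [373. 199.]
top flask_mouth 0.41 [0.592 0.01  0.108] [279. 193.]
wrist cap_center 0.65 [0.599 0.01  0.201] [297. 276.]
wrist cap 0.93 [0.588 0.011 0.183] [273. 256.]
wrist flask 0.84 [0.392 0.005 0.027] [ 49. 194.]
wrist flask 0.63 [ 0.773 -0.031  0.029] [495. 204.]
wrist flask 0.55 [0.598 0.007 0.001] [288. 167.]
wrist flask_mouth 0.85 [ 0.674 -0.088  0.029] [379. 270.]
wrist flask_mouth 0.82 [ 0.573 -0.242  0.026] [281. 405.]
wrist flask_mouth 0.74 [ 0.503 -0.007  0.027] [180. 198.]
wrist flask_mouth 0.66 [0.589 0.007 0.112] [277. 210.]
```

View pics/z.png

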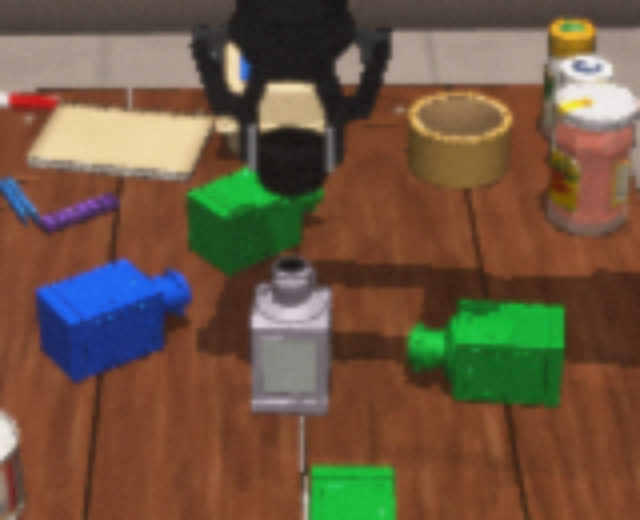

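The flask stands upright at (290,345) in the crop. The cap is held right way up at (292,160), about 85 mm above the mouth.

```bash
python3 - <<'E'
from h import *
o=monitor.get_obs(); print(o['time_s'],o['opening'],abs(np.array(o['dq'])).max()); print(order.hand_in())
E
```

```text
56.85 0.52745799041868 0.0007959469799054396
the job is handed in; nothing more can be done
None
```

The job is handed in at 56.9 s, and the end state looks right. However, I didn't get there as asked: the cap came off early and was never twisted off.

**What happened**
- I gripped the flask by its cap, raised it and set it upright, but the cap came off while I was setting it down. It landed upside down on the table.
- I turned the cap right way up by pressing it on the corner of the nearest green flask and on the table. One attempt to tip it over failed and had to be repeated.
- I then set the cap back over the neck of the standing flask, held it there for about half a second, and lifted it straight off.

**Last checks**
- **Flask:** it stands upright at about (0.593, 0.008) with nothing touching it.
- **Cap:** it is right way up in the fingers and the arm was at rest. Its centre is at about z = 0.20 m, 85–88 mm above the mouth and within 1 cm of it sideways.
- **Bystanders:** the salt shaker, tape roll and dip cup were never touched on purpose. I did not measure them separately at the end.

**What fell short**
- **Cap not locked on:** when I put it back, its centre sat about 7 mm above the mouth (limit 20 mm). Seated, it would be 7.5 mm below, so the lugs were probably resting on the neck.
- **No clockwise or anticlockwise test:** the cap was already loose, so I never tried either direction.
- **Green flask moved:** the one I pressed against slid about 3 cm. It is not one of the judged bystanders, but you asked for the things around to stay where they are.

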